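# Shut the measuring tank's sliding cover and swing its keeper across

### The job

Close up the clear measuring tank using only your fingertips: push the blue cover along its guides until it is fully home against the grey end stop, then push the red keeper round until it lies straight across behind the cover, as far as it turns. Only push: do not pinch the keeper, do not lift the cover, and leave everything else on the bench where it is.

Things in the scene. Friction and masses are not known exactly. Their poses are not given: they have to be found in the camera images.
- tank: Clear plastic tank with a white top deck, fixed, 220 (its x) x 400 (its y) x 160 mm high. Origin on the bench, z up; its walls span x -110..110, y -175..225 (mm, tank frame). The deck is level at z = 160, with an open well at x -65..65, y 0..170. The blue cover slides along +y to shut the well, between two grey guide strips, 8 high, at x = -84.5..-76.5 and 76.5..84.5.
- stop (a point): Middle of the face of the grey end stop, at deck height: tank frame x = 0, y = 170, z = 160 mm. The stop is 170 wide, 10 thick and 30 high above the deck; behind it is a ledge where a bung stands.
- cover: Loose opaque blue cover with two white stripes, 150 (x) x 170 (y) x 30 mm, 0.3 to 0.55 kg, flat on the deck. Origin: centre of its underside, axes parallel to the tank's. The back face, to push on, is 85 mm to -y of the origin. In the tank's frame the origin is at x = 0, z = 160 and, when fully home, y = 85 mm; it starts 50 to 130 mm short of that.
- keeper_pivot (a point): The upright pivot of the red keeper, on top of the near guide's outer side: tank frame x = -98, y = -11, z = 170 mm.
- keeper (a joint): Turn of the red keeper, rad, growing anticlockwise from above. At q its arm points along (sin q, -cos q) in the tank's frame: 0 = parked, along -y beside the guide; pi/2 = end of travel, along +x across the deck, 4 mm behind the shut cover. Starts at -0.4 to 0.1. Stiff (0.03 N m, about 0.5 N at the post): stays where it is left. When across, it blocks the cover.
- keeper_post (a point): Centre of the top of the keeper's upright square post, 22 x 22 mm, 60 mm from the pivot. The post's top is 206 mm above the bench, and the arm (14 wide) that carries it spans 170 to 182 mm above the bench. Push on its outer side: the tank's -x side when parked, its -y side when across. Pressing its outer and inner sides at once is pinching.
- bung: Loose dark rubber bung, 36 dia x 35 high, on the tank's ledge behind the end stop; origin under its centre. Leave alone.
- squeeze_bottle: Loose white bottle, 56 dia x 140 high, on the bench on the far side (+x) of the tank; origin under its centre. Leave alone.
- stone_jar: Loose amber jar, 64 dia x 80 high, on the near side (-x) of the tank; origin under its centre. Leave alone.
- mouse: Loose black computer mouse 105 x 58 x 30, right of the tank; origin under its centre. Leave alone.
- screwdriver: Loose screwdriver lying on the bench, along its x, front right; origin under its middle. Leave alone.
- plug: Loose green plug 50 x 16 x 16 lying on the near side (-x) of the tank; origin under its centre. Leave alone.
- meter: Loose yellow hand meter 150 x 80 x 35 lying left of the tank; origin under its centre. Leave alone.
Things that resemble listed ones, but are neither listed nor needed, are in the scene too. Of the things that look like the cover, the largest one is meant.

How it is judged:
On the way, in this order (a step that is already met when the one before it is completed fails the run):
1. the cover is fully home while the keeper is still out of its way (y of cover in the frame of tank above 0.081 m and z of cover in the frame of tank between 0.156 and 0.165 m and angle between cover's own z axis and vertical below 0.05 rad and value of joint keeper below 0.6 rad), for 0.2 s.
2. the keeper is swung across behind the shut cover (y of cover in the frame of tank above 0.081 m and value of joint keeper above 1.45 rad), for 0.2 s.
At the end, for the whole second after the job is handed in: The cover lies flat on the deck within 4 mm of the end stop and at rest, and the keeper is turned across behind it, within 0.12 rad of its end of travel, at rest (all of step 2 and z of cover in the frame of tank between 0.156 and 0.165 m and angle between cover's own z axis and vertical below 0.05 rad and linear speed of cover below 0.01 m/s and velocity of joint keeper below 0.05 rad/s); the robot touches nothing.
It fails at once if the arm or the gripper's body, instead of the fingers, presses on the cover, the keeper or the tank (contact force between the arm and cover above 2 N or contact force between the arm and tank above 2 N).
It fails at once if the cover is lifted off the deck or tipped (z of cover in the frame of tank above 0.17 m or angle between cover's own z axis and vertical above 0.12 rad).
It fails at once if the keeper is pinched ((contact force between the fingers and keeper_c3 above 1.5 N or contact force between the fingers and keeper_c4 above 1.5 N) and (contact force between the fingers and keeper_c5 above 1.5 N or contact force between the fingers and keeper_c6 above 1.5 N)).
It fails at once if another thing on the bench or tank is moved more than 25 mm (distance of any of bung, squeeze_bottle, stone_jar, mouse, screwdriver, plug, meter from where it was at the start of the episode above 0.025 m).
It also fails if it takes over 53 s, if anything falls off the work surface, if the arm or the gripper's body presses on something with over 40 N, if the wrist force passes 120 N, or if a joint passes its speed limit or range.

### The arm

A 7-joint arm with a two-finger parallel gripper is mounted at the origin on the work surface. World frame = base frame: x ahead of the robot, y to its left, z up, the work surface at z = 0. Lengths are in m, angles in rad, forces in N, time in s.
With the tool pointing down it reaches from about 0.425 to 0.875 m from the base axis. Payload 4.7 kg.
Tool frame: the origin (TCP) lies midway between the tips of the shut fingers; the grasp point (between the pads) lies ctrl.grasp_offset behind it (ctrl.grasp_offset is the distance from the TCP to the grasp point, in m); z points along the fingers, y is the line along which they close (so a half turn about z gives the same grasp; the last joint's range is limited). The gripper opens to 87 mm and grips with 3 to 60 N. Pads are 19 mm wide; open, the fingers measure 117 mm over their backs; the gripper's body (75 mm by 190 mm) begins 51 mm behind the grasp point.
Start: joints at [0.014, 0.321, -0.07, 1.45, 0.023, 1.371, -0.057], TCP at [0.65, -0, 0.223] pointing down, gripper open.
Joint ranges: [-2.86, 2.86], [-0.3, 2.09], [-1.38, 1.24], [0.06, 2.45], [-1.56, 4.7], [0.09, 2.05], [-2.69, 2.69]. Speed limits (rad/s): [2.57, 2.57, 3.14, 3.14, 3.14, 3.14, 3.14].

### API

Orientations are given as a rotation vector (axis times angle).
In Python, from bench import ctrl gives the robot as it stands. The module is installed in compiled form; this text tells all that it offers.
- The arm moves only by the tool jog_arm, never from a script. Its argument "moves" is one flat list of numbers, 7 for each row, row after row: the shift along the tool's x, y, z in units of 30 cm (1.0 is 30 cm), then the turn, a rotation vector about the tool's x, y, z in units of 60 degrees (1.0 is 60 degrees), then the gripper's target within -1 to 1 (fully open at 1, half-way at 0, shut at -1). In form: [x, y, z, wx, wy, wz, fingers, x, y, z, wx, wy, wz, fingers, ...]. A call has exactly 8 rows; each row is the pose to reach, as a shift and turn from the pose commanded when the call began, along the tool's axes at that moment; what a row does not reach only later rows make up. A row lasts 1/8 s, in which the tool goes at most 62.5 mm and 10.7 degrees, less where a joint would pass 70% of its speed; a pose out of reach is approached as far as the arm can. A call with a number of a shift or a turn outside -1 to 1 is refused whole. A call with a gripper value outside its range is refused whole. The fingers move at their own pace and stop on an object; "newtons" is the grip in N (left out, the last holds). Time passes only in rows, so rows that repeat a pose let the fingers close, or fill a call up. It gives the time, the measured TCP pose, the force, the opening and the grip force at its end, in the units of the state.
- ctrl.get_state(): the state, without advancing time (a new reading comes with each control period).
- ctrl.get_image(name): name is "scene" or "side" or "wrist"; returns a dict with "pixels" (384x512x3 uint8, red, green, blue), "fx", "fy", "cx", "cy" (pixels), "xyz" and "rotation" of the camera in the world; the wrist camera has in their place "tool_from_camera" (4x4, takes a point from camera to tool coordinates, whose origin is the TCP and whose axes are the flange's). Camera axes: x right, y up, looking along -z (the intrinsics and any distortion apply to the point x, -y, -z); pixel columns grow to the right and rows downward; lengths in m; the calibration is good to about 2 mm. A picture is of the moment at which its call begins: read the wrist's pose just before it. There is no depth.
- ctrl.close_job(): hands the job in; it is judged then, once.
The state is a dict: "time": time; "joint_positions": joint angles; "qd": joint speeds; "joint_torque": joint torques, N m; "position": TCP position; "tool_rot": TCP orientation; "ft_force": force on the tool from outside, world axes, zero at the start; "torque": the same for the moment, N m; "grip_width": opening from 0.0 (shut) to 1.0 (fully open); "grip_force": force on a finger pad.
Only numpy, scipy, OpenCV 4.12 (cv2) and the standard library are available. Lean on these libraries where they do the work, as an engineer would, in place of code of your own. Each camera call takes 0.05 s, during which the arm holds its last target. There are 200 camera calls.

## Working session

There is one attempt and no reset: what is moved stays moved. The work goes in short steps, Python scripts to look and compute and a tool call to move; the robot and the scene stay as the last step left them, time stands still between calls to the robot, and variables do not carry over. Pictures are saved under pics/ and viewed, at most 10 in all, crops included, and the job is handed in when it is done.

Besides the shell and the picture viewer there is one more tool, called after "Emit:" by a JSON object that holds its "name" and its "arguments", one argument or row to a line. jog_arm: Moves the arm, as the interface text tells. Its arguments: {"type":"object","properties":{"moves":{"type":"array"},"newtons":{"type":"number"}},"required":["moves"]}

```bash
mkdir -p pics; cat > h.py <<'E'
import numpy as np, cv2
from scipy.spatial.transform import Rotation as R
from bench import ctrl
def grab(n):
    s=ctrl.get_state(); im=ctrl.get_image(n)
    if 'xyz' in im:
        p=np.array(im['xyz']); r=np.array(im['rotation'])
        if r.shape!=(3,3): r=R.from_rotvec(r).as_matrix() if r.size==3 else R.from_quat(r).as_matrix()
    else:
        T=np.array(im['tool_from_camera']); Rt=R.from_rotvec(s['tool_rot']).as_matrix()
        p=np.array(s['position'])+Rt@T[:3,3]; r=Rt@T[:3,:3]
    return im,p,r
def ray(im,p,r,uv,z):
    d=r@np.array([(uv[0]-im['cx'])/im['fx'],-(uv[1]-im['cy'])/im['fy'],-1]); return p+d*(z-p[2])/d[2]
def save(im,f): cv2.imwrite('pics/'+f,im['pixels'][:,:,::-1])
E
python3 - <<'E'
from h import *
for n in('scene','side','wrist'):
    im,p,r=grab(n); save(im,n+'0.png'); print(n,p,im.keys(),np.round(r,2).tolist(),im['fx'])
s=ctrl.get_state(); print({k:s[k] for k in('time','tool_rot','position','ft_force')},ctrl.grasp_offset)
E
cd pics; python3 -c "
import cv2,numpy as np
a=[cv2.imread(n+'0.png') for n in('scene','side')]
cv2.imwrite('a.png',a[0]);"
```

```text
scene [ 1.07690726 -0.38669209  0.86140401] dict_keys(['pixels', 'fx', 'fy', 'cx', 'cy', 'xyz', 'rotation']) [[0.64, -0.53, 0.55], [0.77, 0.46, -0.45], [-0.01, 0.71, 0.7]] 355.5281984857835
side [0.21258883 1.00074092 0.81110738] dict_keys(['pixels', 'fx', 'fy', 'cx', 'cy', 'xyz', 'rotation']) [[-0.95, 0.18, -0.25], [-0.31, -0.53, 0.79], [0.01, 0.83, 0.56]] 373.0461273732832
wrist [0.64985385 0.06627232 0.38389694] dict_keys(['pixels', 'fx', 'fy', 'cx', 'cy', 'tool_from_camera']) [[1.0, -0.0, 0.0], [-0.0, 0.97, 0.25], [-0.0, -0.25, 0.97]] 275.92760777675653
{'time': 0.15, 'tool_rot': array([-2.22080614e+00, -2.22076449e+00,  1.69844782e-03]), 'position': array([ 6.49587078e-01, -6.70210476e-05,  2.21736270e-01]), 'ft_force': array([0.4117008 , 0.77232825, 0.55101608])} 0.0187
```

View pics/scene0.png

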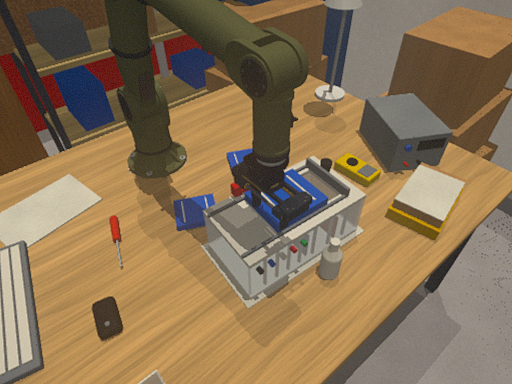

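View pics/side0.png

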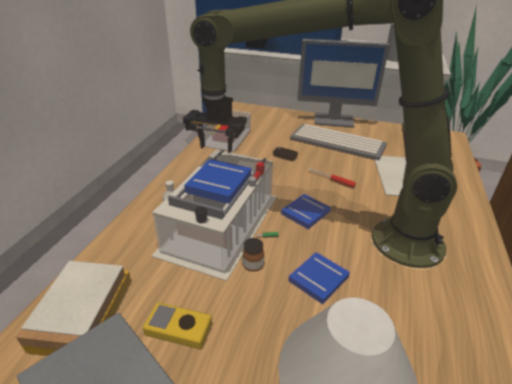

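View pics/wrist0.png

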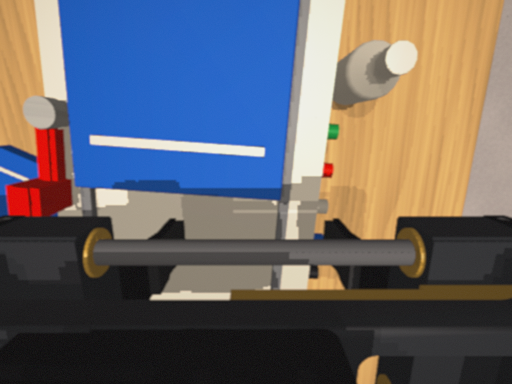

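The wrist view shows the cover's rear edge at about row 190–198, cols 78–282. The keeper pivot cap is near (45,112) and the red post near (35,195). The tank is almost aligned with world y. Next I'll measure these.

```bash
python3 - <<'E'
from h import *
im,p,r=grab('wrist'); px=im['pixels']; hsv=cv2.cvtColor(px,cv2.COLOR_RGB2HSV)
m=cv2.inRange(hsv,(105,130,40),(128,255,255))
n,l,st,c=cv2.connectedComponentsWithStats(m); k=1+np.argmax(st[1:,4]); m=(l==k); print(st[k])
P=lambda u,v,z:ray(im,p,r,(u,v),z)[:2]
L=[];Rr=[]
for v in range(10,185,5):
    u=np.where(m[v])[0]; L.append(P(u[0],v,.19)); Rr.append(P(u[-1]+1,v,.19))
B=[]
for u in range(100,275,5):
    B.append(P(u,np.where(m[:,u])[0].max()+1,.19))
for n,a in(('L',L),('R',Rr),('B',B)):
    a=np.array(a); vx,vy,x,y=cv2.fitLine(a.astype(np.float32),cv2.DIST_HUBER,0,1e-4,1e-4).ravel(); print(n,np.degrees(np.arctan2(vy,vx)),x,y,'ends',a[0],a[-1])
red=((hsv[:,:,0]<6)|(hsv[:,:,0]>174))&(hsv[:,:,1]>150)&(hsv[:,:,2]>60)
red[:,100:]=0; ys,xs=np.where(red); print('red',xs.min(),xs.max(),ys.min(),ys.max())
bright=red&(hsv[:,:,2]>190); ys,xs=np.where(bright); print(xs.min(),xs.max(),ys.min(),ys.max())
cv2.imwrite('pics/c.png',cv2.resize(px[80:240,0:130,::-1],None,fx=4,fy=3.5,interpolation=0))
for uv in((45,112),): print('pivot',P(*uv,.19),P(*uv,.2))
for uv in((8,187),(48,182),(71,178),(68,206),(47,214),(8,214)):print(uv,P(*uv,.206))
s=cv2.cvtColor(ctrl.get_image('side')['pixels'],cv2.COLOR_RGB2BGR)
cv2.imwrite('pics/s.png',cv2.resize(s[130:280,140:300],None,fx=4.5,fy=4))
E
```

```text
[   59     0   240   200 41041]
L 85.75591 0.5257105 0.08518816 ends [0.52941122 0.13460191] [0.52141649 0.02717467]
R 86.01167 0.6733702 0.078529015 ends [0.6770254  0.13451456] [0.6698244  0.02720119]
B -4.0988417 0.5998102 0.017277356 ends [0.53864386 0.02203243] [0.66143402 0.01308993]
red 7 71 128 216
7 56 128 215
pivot [0.50868038 0.07393123] [0.51595732 0.07353511]
(8, 187) [0.48682609 0.02566463]
(48, 182) [0.51397751 0.02904977]
(71, 178) [0.52959569 0.03173357]
(68, 206) [0.52441067 0.01254313]
(47, 214) [0.50918386 0.00686815]
(8, 214) [0.48265999 0.00685854]
```

View pics/c.png

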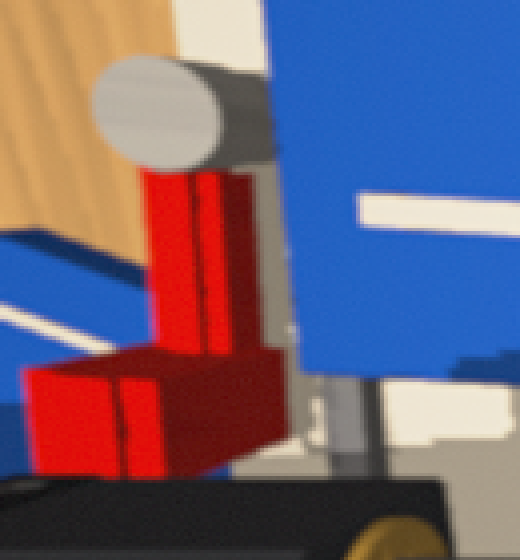

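View pics/s.png

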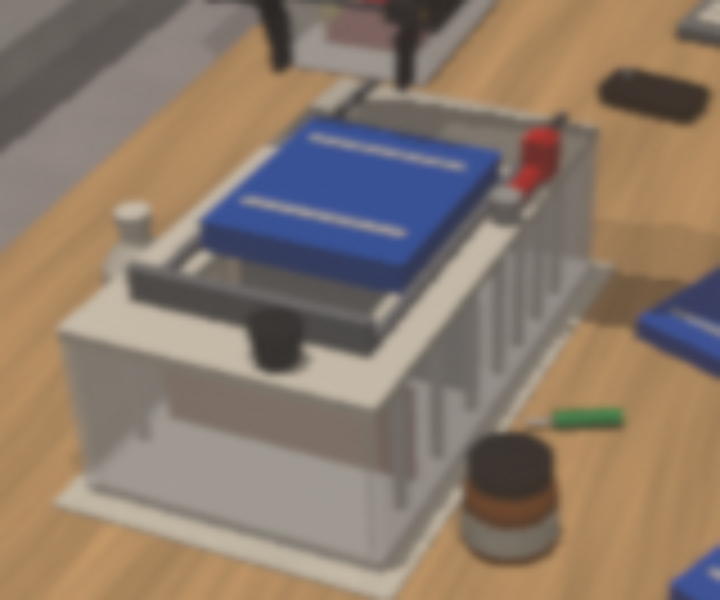

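The cover is about 61 mm short of home, tank yaw is about -4.1°, the tank origin is near (0.599, 0.078), and keeper q is about 0. First I'll align the open fingers behind the cover and lower them.

Emit:
{"name": "jog_arm", "arguments": {
  "moves": [-0.02,-0.1,0,0,0,0.068,1,-0.04,-0.19,0,0,0,0.068,1,-0.04,-0.19,0,0,0,0.068,1,-0.04,-0.19,0.06,0,0,0.068,1,-0.04,-0.19,0.12,0,0,0.068,1,-0.04,-0.19,0.16,0,0,0.068,1,-0.04,-0.19,0.162,0,0,0.068,1,-0.04,-0.19,0.162,0,0,0.068,1]
}}

```text
time: 1.25
position: [0.5934, -0.012, 0.1741]
tool_rot: [2.299, 2.141, 0.001]
ft_force: [0.1, -0.1, 0.3]
grip_width: 1.003
grip_force: 0.0
```

Emit:
{"name": "jog_arm", "arguments": {
  "moves": [0.03,0,0,0,0,0,1,0.06,0,0,0,0,0,1,0.09,0,0,0,0,0,1,0.12,0,0,0,0,0,1,0.15,0,0,0,0,0,1,0.18,0,0,0,0,0,1,0.2,0,0,0,0,0,1,0.22,0,0,0,0,0,1]
}}

```text
time: 2.25
position: [0.5977, 0.054, 0.1739]
tool_rot: [2.299, 2.141, -0.001]
ft_force: [-0.3, -3.9, 2.2]
grip_width: 1.001
grip_force: 1.8
```

Contact is made (3.9 N, cover sliding). I'll continue slowly until the force rises.

Emit:
{"name": "jog_arm", "arguments": {
  "moves": [0.01,0,0,0,0,0,1,0.02,0,0,0,0,0,1,0.03,0,0,0,0,0,1,0.035,0,0,0,0,0,1,0.04,0,0,0,0,0,1,0.045,0,0,0,0,0,1,0.05,0,0,0,0,0,1,0.05,0,0,0,0,0,1]
}}

```text
time: 3.25
position: [0.5987, 0.0683, 0.1739]
tool_rot: [2.299, 2.14, -0.001]
ft_force: [-0.1, -4.9, 1.7]
grip_width: 1.002
grip_force: 2.2
```

```bash
python3 - <<'E'
from h import *
im,p,r=grab('wrist'); save(im,'w1.png')
s=ctrl.get_state();print(s['position'],s['ft_force'])
E
```

```text
[0.59870054 0.06828669 0.17389579] [-0.38166489 -4.569935    2.07415931]
```

View pics/w1.png

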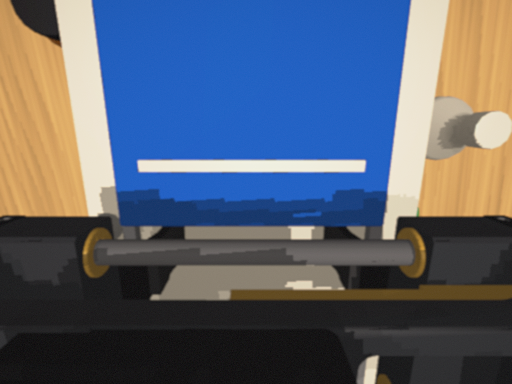

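The cover is square to the guides, with its rear edge at about row 225 against the fingers. There's no clear rise in force yet, so I'll push a little further.

Emit:
{"name": "jog_arm", "arguments": {
  "moves": [0.004,0,0,0,0,0,1,0.008,0,0,0,0,0,1,0.012,0,0,0,0,0,1,0.016,0,0,0,0,0,1,0.02,0,0,0,0,0,1,0.02,0,0,0,0,0,1,0.02,0,0,0,0,0,1,0.02,0,0,0,0,0,1]
}}

```text
time: 4.3
position: [0.5987, 0.0684, 0.1739]
tool_rot: [2.299, 2.135, -0.011]
ft_force: [-2.5, -13.7, 4.9]
grip_width: 1.003
grip_force: 7.0
```

The stop is reached: y stalled at 0.068 (expected 0.0686) with 14 N. Now I'll back off, rise, close the fingers and go to the outer side of the keeper.

Emit:
{"name": "jog_arm", "arguments": {
  "moves": [-0.06,0,0,0,0,0,1,-0.12,0,0,0,0,0,1,-0.12,0,-0.12,0,0,0,-1,-0.15,0,-0.22,0,0,0,-1,-0.2,-0.1,-0.22,0,0,0,-1,-0.22,-0.26,-0.22,0,0,0,-1,-0.22,-0.42,-0.22,0,0,0,-1,-0.22,-0.47,-0.22,0,0,0,-1]
}}

```text
time: 5.3
position: [0.4519, 0.0195, 0.24]
tool_rot: [-2.298, -2.141, -0.002]
ft_force: [-0.5, 0.6, -0.3]
grip_width: 0.402
grip_force: 0.0
```

```bash
python3 - <<'E'
from h import *
im,p,r=grab('wrist'); save(im,'w2.png')
s=ctrl.get_state();print(s['position'],s['tool_rot'],s['ft_force'],s['grip_width'])
im,p,r=grab('side'); save(im,'s2.png')
E
```

```text
[0.4514727  0.01951232 0.24026814] [-2.29791876e+00 -2.14147138e+00 -8.96454177e-04] [-1.46906393 -0.28792128 -0.93384239] 0.35736788486350063
```

View pics/w2.png

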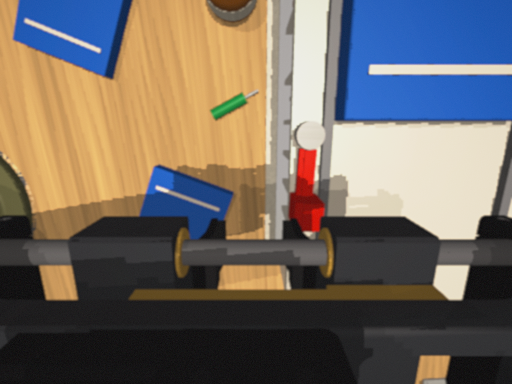

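View pics/s2.png

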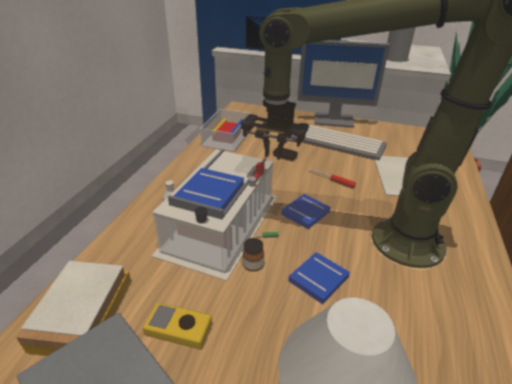

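The cover is home against the stop. The pivot cap is at about (311,135), and the post is red around (293–327, 190–232). I'll refine both.

```bash
python3 - <<'E'
from h import *
im,p,r=grab('wrist'); P=lambda u,v,z:ray(im,p,r,(u,v),z)[:2]
a=np.radians(-4.1); ex=np.array([np.cos(a),np.sin(a)]); ey=np.array([-ex[1],ex[0]]); O=np.array([.5994,.0781])
T=lambda w:np.round(1000*np.array([(w-O)@ex,(w-O)@ey]))
print('cover corner',T(P(335,120,.19)),'pivot',[T(P(311,135,z)) for z in(.182,.19)])
hsv=cv2.cvtColor(im['pixels'],cv2.COLOR_RGB2HSV)
for lo in(60,140,200):
    m=((hsv[:,:,0]<6)|(hsv[:,:,0]>174))&(hsv[:,:,1]>150)&(hsv[:,:,2]>lo)
    m[:,:280]=0;m[:,340:]=0
    for v in range(150,236,6):
        u=np.where(m[v])[0]
        if len(u): print(lo,v,u.min(),u.max(),T(P(u.min(),v,.206)),T(P(u.max(),v,.206)))
s=ctrl.get_state();print('tcp',T(s['position'][:2]))
E
```

```text
cover corner [-81.   0.] pivot [array([-97., -11.]), array([-98., -11.])]
60 150 297 313 [-111.  -21.] [-100.  -21.]
60 156 296 313 [-111.  -25.] [-99. -25.]
60 162 296 312 [-111.  -29.] [-100.  -29.]
60 168 295 312 [-112.  -34.] [-100.  -33.]
60 174 295 311 [-112.  -38.] [-100.  -38.]
60 180 295 311 [-111.  -42.] [-100.  -42.]
60 186 294 310 [-112.  -47.] [-100.  -47.]
60 192 293 310 [-113.  -51.] [-100.  -51.]
60 198 288 316 [-116.  -56.] [-95. -56.]
60 204 288 321 [-116.  -60.] [-91. -60.]
60 210 288 321 [-116.  -65.] [-91. -65.]
60 216 287 320 [-116.  -70.] [-92. -70.]
60 222 291 308 [-113.  -75.] [-100.  -75.]
60 228 293 307 [-112.  -79.] [-101.  -79.]
140 150 297 313 [-111.  -21.] [-100.  -21.]
140 156 296 313 [-111.  -25.] [-99. -25.]
140 162 296 312 [-111.  -29.] [-100.  -29.]
140 168 295 312 [-112.  -34.] [-100.  -33.]
140 174 295 311 [-112.  -38.] [-100.  -38.]
140 180 296 311 [-111.  -42.] [-100.  -42.]
140 186 295 310 [-111.  -47.] [-100.  -47.]
140 192 295 310 [-111.  -51.] [-100.  -51.]
140 210 306 321 [-102.  -65.] [-91. -65.]
140 216 306 309 [-102.  -70.] [-100.  -70.]
140 222 307 307 [-101.  -75.] [-101.  -75.]
200 150 298 313 [-110.  -21.] [-100.  -21.]
200 156 297 313 [-111.  -25.] [-99. -25.]
200 162 297 312 [-110.  -29.] [-100.  -29.]
200 168 297 312 [-110.  -34.] [-100.  -33.]
200 174 296 311 [-111.  -38.] [-100.  -38.]
200 180 302 311 [-106.  -42.] [-100.  -42.]
200 210 307 320 [-102.  -65.] [-92. -65.]
tcp [-140.  -69.]
```

The frame checks out: pivot at (-98,-11), cover edge at y=0, post near (-102,-70). Now lower on the outer side with the fingers shut.

Emit:
{"name": "jog_arm", "arguments": {
  "moves": [0,0,0,0,0,0,-1,0,0,0,0,0,0,-1,0,0,0,0,0,0,-1,0,0,0.05,0,0,0,-1,0,0,0.1,0,0,0,-1,0,0,0.15,0,0,0,-1,0,0,0.175,0,0,0,-1,0,0,0.175,0,0,0,-1]
}}

```text
time: 6.45
position: [0.4534, 0.0189, 0.1867]
tool_rot: [-2.299, -2.14, 0.002]
ft_force: [-0.3, 0.2, 0.7]
grip_width: 0.007
grip_force: 0.0
```

Emit:
{"name": "jog_arm", "arguments": {
  "moves": [-0.005,0.025,0,0,0,0,-1,-0.007,0.053,0,0,0,0,-1,-0.018,0.09,0,0,0,0,-1,-0.028,0.13,0,0,0,0,-1,-0.023,0.175,0,0,0,0,-1,-0.014,0.218,0,0,0,0,-1,-0.014,0.218,0,0,0,0,-1,-0.014,0.218,0,0,0,0,-1]
}}

```text
time: 7.45
position: [0.5189, 0.0102, 0.1874]
tool_rot: [2.299, 2.141, 0.0]
ft_force: [-0.5, -0.1, -0.2]
grip_width: 0.003
grip_force: 0.0
```

```bash
python3 - <<'E'
from h import *
im,p,r=grab('wrist'); save(im,'w3.png')
a=np.radians(-4.1); ex=np.array([np.cos(a),np.sin(a)]); ey=np.array([-ex[1],ex[0]]); O=np.array([.5994,.0781])
s=ctrl.get_state();w=s['position'];print(w,(w[:2]-O)@ex,(w[:2]-O)@ey,s['ft_force'],s['grip_width'])
E
```

```text
[0.51874046 0.0101514  0.18751675] -0.0755949600743072 -0.07354165727307208 [-0.24417606 -0.56473294  0.19021443] 0.006207406263053919
```

View pics/w3.png

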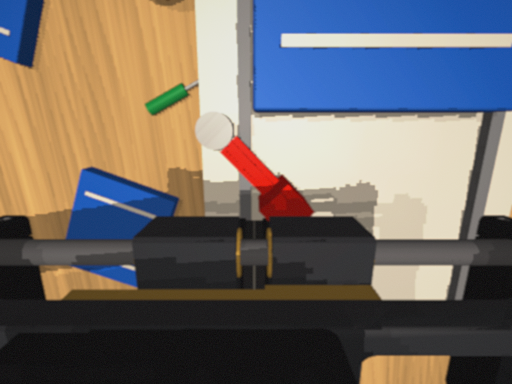

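The keeper follows: its arm is at about 45°, from pivot (215,130) to post (285,198). I'll continue round to the end of travel.

Emit:
{"name": "jog_arm", "arguments": {
  "moves": [0.025,0.045,0,0,0,0,-1,0.057,0.08,0,0,0,0,-1,0.08,0.097,0,0,0,0,-1,0.1,0.11,0,0,0,0,-1,0.12,0.118,0,0,0,0,-1,0.14,0.125,0,0,0,0,-1,0.15,0.125,0,0,0,0,-1,0.155,0.125,0,0,0,0,-1]
}}

```text
time: 8.5
position: [0.559, 0.0492, 0.1875]
tool_rot: [2.299, 2.135, -0.009]
ft_force: [-2.7, -9.4, 2.1]
grip_width: 0.004
grip_force: 5.0
```

It stalled at tank y = -31.7 mm with 9 N, which matches the end of travel (-31.5). Now I'll back off and check.

Emit:
{"name": "jog_arm", "arguments": {
  "moves": [-0.04,0,0,0,0,0,-1,-0.08,0,0,0,0,0,-1,-0.12,0,0,0,0,0,-1,-0.15,0,-0.05,0,0,0,-1,-0.15,0,-0.15,0,0,0,-1,-0.15,0,-0.25,0,0,0,-1,-0.15,0,-0.25,0,0,0,-1,-0.15,0,-0.25,0,0,0,-1]
}}

```text
time: 9.5
position: [0.5562, 0.0088, 0.2625]
tool_rot: [2.299, 2.141, 0.0]
ft_force: [0.1, 0.6, 0.8]
grip_width: 0.004
grip_force: 0.0
```

```bash
python3 - <<'E'
from h import *
im,p,r=grab('wrist'); save(im,'w4.png'); s=ctrl.get_state(); print(s['time'],s['position'],s['ft_force'])
E
```

```text
9.55 [0.55585109 0.00886635 0.26176799] [0.45272467 1.16088647 0.74502187]
```

View pics/w4.png

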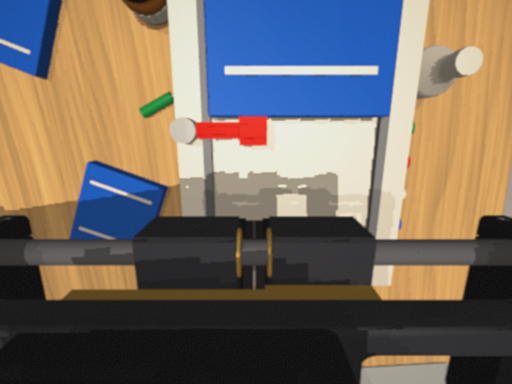

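The keeper lies straight across, from pivot (183,130) to post (253,130), just behind the shut cover's edge at row 116. The robot is clear, so I'll hand in.

```bash
python3 -c "
from bench import ctrl
print(ctrl.close_job())"
```

```text
the job is handed in; nothing more can be done
None
```

The cover is fully home against the end stop, the keeper is turned straight across behind it to its end of travel, and the job is handed in at about 9.6 s; no verdict came back from the hand-in.

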